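Free the ratchet pawl and lower the flask press

TASK

Pick the small rod out of its wooden rest, put its tip under the lip of the press's pawl and lever the pawl up with it to its stop, so that it stays clear of the ratchet wheel, then lay the rod back in its rest as it was. Then push the ram down by its cap until its spring pad sits on the metal flask and is squeezed about half-way (about 5 mm), and let go. Be gentle: do not force the pawl, the rod or the press, do not crush the pad's spring solid, and leave the jar, tub and plaster model alone.

Things in the scene. Friction and masses are not known exactly. Their poses are not given: they have to be found in the camera images.
- press: Grey flask press, fixed; base 190x140x20 mm. Origin on the bench below the ram axis; x from its front to its column, y left, z up. Column 56 mm wide, 192 high, starts 30 mm behind the ram axis. Ratchet wheel (radius 34 mm) right of the column, centre x 65, y -52, z 118 mm; the pawl lies on top of it, hinged at x 113, z 145. Keep rod on press under 20 N, hand on press under 25 N.
- ledge (a point): Middle of the top of a fixed dark ledge below the pawl's lip, at x 25, y -42, z 136.5 mm of the press frame; 16 mm long in x, 46 wide in y. An upright bracket stands at its left end (y -28 to -20 mm). The slot between ledge and lip is 16 mm high while the pawl is down, open to the front and the right.
- pawl_lip (a point): Middle of the flat underside of the pawl's dark steel lip, which the rod lifts; at rest at x 27, y -52, z 152.5 mm of the press frame. Lip 36 mm long in x, 20 wide, 6 thick, its front end bent up. At slot height the wheel's teeth begin about 12 mm behind this point.
- pawl (a joint): Pawl angle, rad. 0: hooked into the wheel, which stops the ram from going down. Grows as the lip is lifted about the hinge, 86 mm behind the lip point; over 0.13 the wheel is free; stop at 0.35. The hinge is stiff: about 3 N up at the lip moves it, and it stays where it is left.
- ram_cap (a point): Middle of the top of the ram's round dark cap, 42 mm across, 265 mm above the bench at the start. The ram goes straight down; nothing stands above it.
- ram (a joint): How far the ram has been lowered, m: 0 at the start, at most 0.065. With the pawl free a drag brake holds it anywhere; about 2 to 6 N downward slides it.
- pad (a joint): Squeeze of the spring pad (44 mm disc under the ram), m: 0 free, 0.012 solid, 1.2 N per mm. Underside 115 mm above the bench at the start. Below it an aluminium flask (50x64x36 mm) stands loose on a table whose height is not known: the pad meets it after 30 to 55 mm of ram travel, which must be felt or read.
- rod_grip (a point): Middle of the black square grip (80 mm long, 14x14 mm) of the loose rod, 70 g. x points along the rod to its tip: a round steel shaft of 6 mm diameter, in line with the middle of the grip, ending 117 mm from this point.
- rest_seat (a point): Where the middle of the grip lies when the rod is in its wooden rest, 40 mm above the bench; x along the rod to its tip. Rest fixed, base 150x44x8 mm. Two notched posts, 8 mm thick, 36 wide: under the grip 34 mm behind this point (notch 22 mm wide), under the shaft 68 mm ahead (notch 14 mm wide); their cheeks reach 43 and 47 mm above the bench.
- model_mid (a point): Middle of a white plaster jaw model (75x67x32 mm), a bystander.
- jar_mid (a point): Middle of a brown jar (58 mm across, 82 mm high), a bystander.
- tub_mid (a point): Middle of a small white tub with a grey lid (48 mm across, 64 mm high), a bystander.

How it is judged:
By the outcome, as a careful person would: the job done as asked, in the order asked, and still so for the second after the job is handed in, with the robot touching nothing.
It also fails if it takes over 72 s, if anything falls off the work surface, if the arm or the gripper's body presses on something with over 40 N, if the wrist force passes 120 N, or if a joint passes its speed limit or range.

ROBOT

A 7-joint arm with a two-finger parallel gripper is mounted at the origin on a cart in front of the work surface, level with it; the furniture and walls round the work are solid. World frame = base frame: x ahead of the robot, y to its left, z up, the work surface at z = 0. Lengths are in m, angles in rad, forces in N, time in s.
With the tool pointing down it reaches from about 0.375 to 0.925 m from the base axis. Payload 3.1 kg.
Tool frame: the origin (TCP) lies between the finger pads; the fingertips stand 19 mm ahead of it and the grasp point (between the pads) is the TCP; z points along the fingers, y is the direction in which the jaws open and shut (so a half turn about z gives the same grasp; the last joint's range is limited). The gripper opens to 85 mm and grips with 20 to 120 N. Pads are 22 mm wide; open, the fingers measure 114 mm over their backs; the gripper's body (76 mm by 85 mm) begins 54 mm behind the grasp point. The pads swing forward as they close: fully open they stand 13 mm farther back than shut.
Start: joints at [-1.377, 0.383, 0.044, 1.598, -0.018, 1.161, -0.05], TCP at [0.187, 0.623, 0.25] pointing down, gripper open.
Joint ranges: [-2.61, 2.61], [-0.41, 2.15], [-1.48, 1.57], [0, 2.5], [-1.57, 4.71], [0.05, 1.97], [-2.85, 2.85]. Speed limits (rad/s): [2.79, 2.79, 3.14, 3.14, 3.14, 3.14, 3.14].

INTERFACE

Orientations are given as a unit quaternion [x, y, z, w].
In Python, from bench import move_ptp, movel, move_j, move_gripper, pause, inverse_kinematics, read_camera, camera_params, MotionError, sign_off, look_for, tip_of, read_time_s, read_qpos, read_joint_vel, read_effort, read_eef_pos, read_tcp_rot, read_ft_force, read_ft_torque, read_finger_gap gives the robot as it stands. Calls block until the motion is done:
- move_ptp(position, orientation): joint-space move of the TCP to a pose.
- movel(position, orientation=None, speed=0.15): straight line of the TCP; orientation=None keeps the orientation; speed is the mean speed in m/s.
- move_j(angles): joint-space move.
- move_gripper(opening, effort=None): finger opening in m; effort is the grip in N (None keeps the last); returns when the fingers have stopped.
- pause(seconds).
- inverse_kinematics(position, orientation): joint angles nearest the present ones, or None.
- read_camera(name): name is "scene" or "top" or "wrist"; returns the picture (400x640x3 uint8, red, green, blue); there is no depth.
- camera_params(name): a dict with "K" (3x3 intrinsics, pixels), "camera_from_world" (4x4, takes a point from world to camera coordinates). Camera axes: x right, y down, z forward; pixel columns grow to the right and rows downward; lengths in m; the calibration is good to about 2 mm. A picture is of the moment at which its call begins: read the wrist's pose just before it. camera_params takes no time and is no camera call; for the wrist camera it gives the pose at the moment of the call.
A pose or a line that the arm cannot do raises MotionError and nothing moves.
- sign_off(): hands the job in, once; it reports no verdict.
Trained networks look in the newest picture that a camera, given by its name, has taken for a name from the list of things; names that differ only in an ending like _2 or _b are one class to them, and where a whole thing is asked for, a point or a joint stands for the part that bears it (a point fixed in the world has none). Each returns a list of dicts, best first, with "confidence" (0 to 1); they miss things now and then, are a little off and sometimes report something else, mostly with a low value. They report only what shows in the picture. A call takes as long as a camera call.
- look_for(camera, name): "at" ([column, row] in pixels, amid what is visible of it).
- tip_of(camera, name): "at" ([column, row] in pixels: a listed point, or the origin of a listed thing).
Readings, each from a call of its own:
- read_time_s(): time.
- read_qpos(): joint angles.
- read_joint_vel(): joint speeds.
- read_effort(): joint torques, N m.
- read_eef_pos(): TCP position.
- read_tcp_rot(): TCP orientation.
- read_ft_force(): force on the tool from outside, world axes, zero at the start.
- read_ft_torque(): the same for the moment, N m.
- read_finger_gap(): finger opening in m.
Only numpy, scipy, OpenCV 4.12 (cv2) and the standard library are available. Lean on these libraries where they do the work, as an engineer would, in place of code of your own. Each camera call takes 0.05 s, during which the arm holds its last target.

## Working session

There is one attempt and no reset: what is moved stays moved. The work goes in short steps, each a Python script; the robot and the scene stay as the last script left them, time stands still between calls to the robot, and variables do not carry over. Pictures are saved under pics/ and viewed, and the job is handed in when it is done.

```bash
ls; mkdir -p pics
python3 - <<'E'
from bench import *
import cv2
print(read_time_s(),read_eef_pos(),read_tcp_rot(),read_finger_gap())
for c in ["scene","top","wrist"]:
    im=read_camera(c); cv2.imwrite(f"pics/{c}0.png",im[:,:,::-1])
    p=camera_params(c); print(c,p["K"],p["camera_from_world"])
    for n in ["press","ledge","pawl_lip","ram_cap","rod_grip","rest_seat","model_mid","jar_mid","tub_mid"]:
        print(n,[(d["at"],round(d["confidence"],2)) for d in tip_of(c,n)[:2]])
print(read_time_s())
E
```

```text
pics
0.0 [0.18674674 0.62167339 0.24886774] [ 1.45363108e-01  9.89377502e-01 -1.30858381e-03 -1.16204752e-04] 0.08541465367280891
scene [[421.13665327   0.         319.35471359]
 [  0.         421.13665327 198.08730087]
 [  0.           0.           1.        ]] [[ 0.53240449 -0.84629531  0.01815779 -0.34293239]
 [-0.35112453 -0.24030909 -0.9049658   0.37657881]
 [ 0.7702318   0.47543221 -0.42509668  0.90579935]
 [ 0.          0.          0.          1.        ]]
press [([273.8, 238.4], 0.63), ([235.8, 208.7], 0.58)]
ledge [([290.0, 197.5], 0.73)]
pawl_lip [([292.9, 192.5], 0.48)]
ram_cap [([277.7, 164.0], 0.91)]
rod_grip [([372.0, 279.9], 0.52)]
rest_seat [([369.4, 279.0], 0.87), ([416.9, 310.8], 0.7)]
model_mid [([442.6, 271.5], 0.84)]
jar_mid [([236.4, 207.9], 0.83)]
tub_mid [([415.4, 312.3], 0.66), ([237.1, 208.3], 0.18)]
top [[389.88537883   0.         319.94677381]
 [  0.         389.88537883 201.94499236]
 [  0.           0.           1.        ]] [[ 0.00995096 -0.9999447  -0.00340237 -0.03228501]
 [-0.99362726 -0.00950593 -0.11231433  0.63562889]
 [ 0.11227577  0.00449832 -0.
[... 203 characters left out ...]
rod_grip [([393.5, 240.9], 0.54)]
rest_seat [([393.0, 240.5], 0.91)]
model_mid [([389.4, 241.7], 0.71), ([433.2, 191.5], 0.62)]
jar_mid [([205.0, 200.4], 0.64)]
tub_mid [([436.2, 258.4], 0.54)]
wrist [[312.97847647   0.         319.542233  ]
 [  0.         312.97847647 192.48144777]
 [  0.           0.           1.        ]] [[ 2.88124056e-01  9.57592609e-01  9.60972860e-04 -6.50779423e-01]
 [ 9.25265651e-01 -2.78655669e-01  2.57360628e-01 -3.21135754e-02]
 [ 2.46714415e-01 -7.32626327e-02 -9.66314951e-01  3.76450351e-01]
 [ 0.00000000e+00  0.00000000e+00  0.00000000e+00  1.00000000e+00]]
press []
ledge []
pawl_lip []
ram_cap []
rod_grip []
rest_seat []
model_mid []
jar_mid []
tub_mid []
1.5
```

View pics/scene0.png

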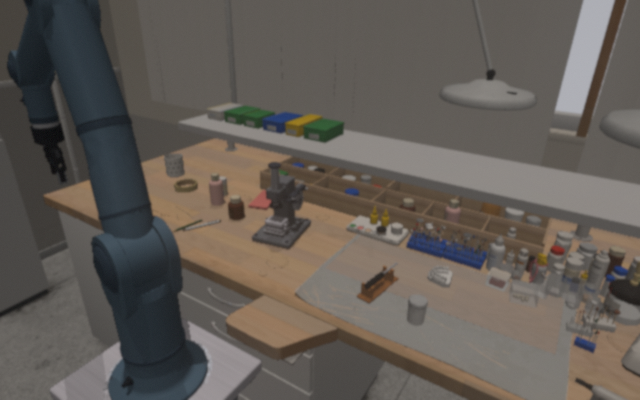

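View pics/top0.png

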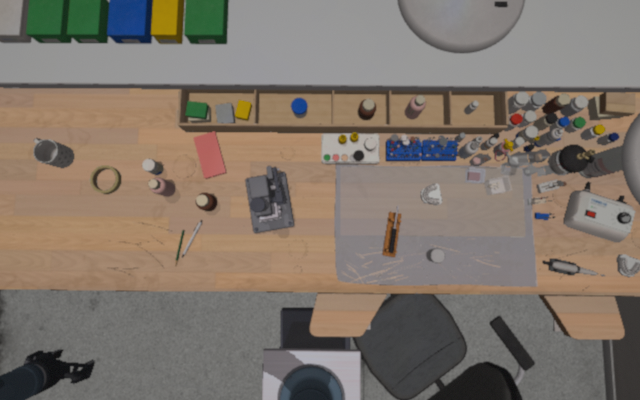

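```bash
cat > h.py <<'E'
from bench import *
import numpy as np, cv2
from scipy.spatial.transform import Rotation as R
def ray(P,px):
    K=P["K"];T=P["camera_from_world"];Rm=T[:3,:3]
    d=Rm.T@np.linalg.solve(K,[px[0],px[1],1]);c=-Rm.T@T[:3,3]
    return c,d
def onz(P,px,z):
    c,d=ray(P,px);return c+d*(z-c[2])/d[2]
def proj(P,X):
    q=P["camera_from_world"][:3]@np.append(X,1);q=P["K"]@q;return q[:2]/q[2]
def down(yaw):
    # tool z down; tool y axis (jaw dir) ; tool x at angle yaw
    x=np.array([np.cos(yaw),np.sin(yaw),0]);z=np.array([0,0,-1.]);y=np.cross(z,x)
    return R.from_matrix(np.c_[x,y,z]).as_quat()
def snap(c,name,n=None):
    P=camera_params(c); im=read_camera(c); cv2.imwrite(f"pics/{name}.png",im[:,:,::-1]);return P,im
E
python3 - <<'E'
from h import *
P=camera_params("top");S=camera_params("scene")
for n,t,s,z in [("press",(267.8,216.3),(273.8,238.4),0),("lip",(279.9,196.4),(292.9,192.5),.1525),("cap",(255.9,203.3),(277.7,164),.265),("ledge",(276.9,197),(290,197.5),.1365),("rest",(393,240.5),(369.4,279),.04),("model",(433.2,191.5),(442.6,271.5),.016),("jar",(205,200.4),(236.4,207.9),.041),("tub",(436.2,258.4),(415.4,312.3),.032)]:
    print(n,onz(P,t,z).round(3),onz(S,s,z).round(3))
for px in [(399,211),(385,256)]: print(onz(P,px,.04))
import cv2
for c,(a,b,d,e) in {"top":(230,150,460,280),"scene":(210,140,450,330)}.items():
    im=cv2.imread(f"pics/{c}0.png")[b:e,a:d];cv2.imwrite(f"pics/{c}0c.png",cv2.resize(im,None,fx=3.3,fy=3.1,interpolation=cv2.INTER_CUBIC)[:600,:800])
E
```

```text
press [0.589 0.151 0.   ] [0.585 0.145 0.   ]
lip [0.638 0.095 0.153] [0.655 0.114 0.152]
cap [0.605 0.148 0.265] [0.602 0.134 0.265]
ledge [0.639 0.106 0.137] [0.645 0.119 0.136]
rest [ 0.511 -0.267  0.04 ] [ 0.505 -0.249  0.04 ]
model [ 0.677 -0.409  0.016] [ 0.689 -0.4    0.016]
jar [0.637 0.355 0.041] [0.627 0.348 0.041]
tub [ 0.454 -0.409  0.032] [ 0.454 -0.402  0.032]
[ 0.60781242 -0.2877072   0.04      ]
[ 0.45993822 -0.24016312  0.04      ]
```

View pics/top0c.png

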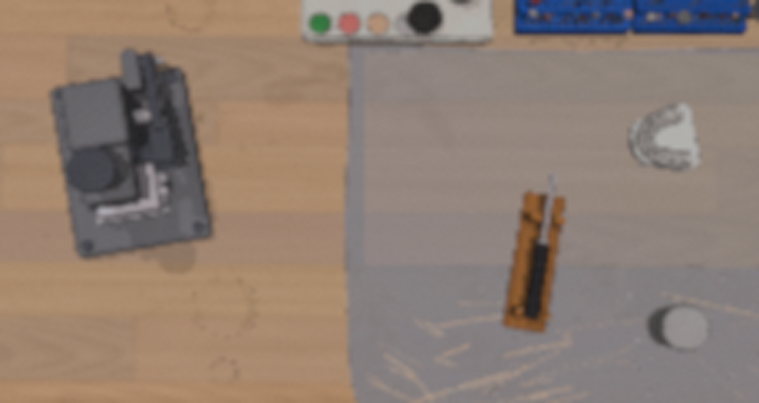

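View pics/scene0c.png

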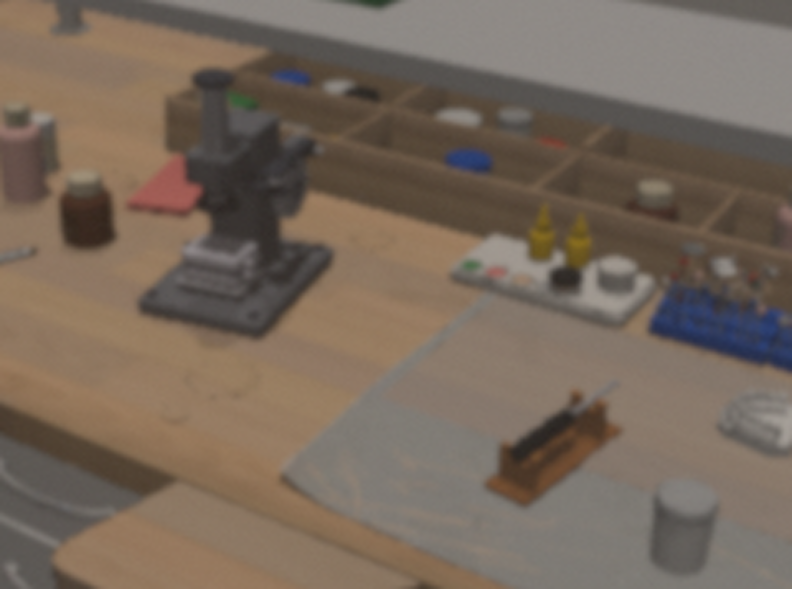

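Run:
```python
from h import *
P=camera_params("wrist");T=np.linalg.inv(P["camera_from_world"])
W=np.eye(4);W[:3,:3]=R.from_quat(read_tcp_rot()).as_matrix();W[:3,3]=read_eef_pos()
X=np.linalg.inv(W)@T;print(X.round(3)); np.save("X.npy",X)
# candidate poses
q0=read_qpos()
for nm,p,yaw in [("press",(0.5,0.12,.42),0.17),("rest",(0.50,-.255,.2),-.29),("slot",(0.61,-0.0,.15),1.75),("cap",(.603,.142,.3),0.17)]:
    for dy in (0,np.pi):
        q=inverse_kinematics(p,down(yaw+dy)); print(nm,dy,None if q is None else np.round(q,2))
```

```text
[[-0.001 -0.966 -0.257  0.066]
 [ 1.    -0.001  0.001  0.   ]
 [-0.001 -0.257  0.966 -0.122]
 [ 0.     0.     0.     1.   ]]
press 0 [-0.99 -0.01  0.68  1.71  0.    1.44 -1.71]
press 3.141592653589793 [-0.82  0.    0.51  1.7  -0.    1.44  1.43]
rest 0 [-0.48  0.46  1.1   1.9  -0.47  1.07 -1.05]
rest 3.141592653589793 [-0.52  0.51  1.18  1.9  -0.53  1.09  2.15]
slot 0 [-0.61  0.49  0.69  1.81 -0.38  0.97  0.41]
slot 3.141592653589793 [-0.98  0.93  1.37  1.82 -0.97  1.26 -2.28]
cap 0 [-0.89  0.35  0.75  1.65 -0.25  1.24 -1.49]
cap 3.141592653589793 [-0.66  0.3   0.45  1.64 -0.14  1.23  1.55]
```

Run:
```python
from h import *
q=np.array(read_qpos());t=read_time_s()
move_ptp((0.187,.623,.42),read_tcp_rot());print(read_time_s()-t,read_qpos().round(2))
q=np.array(read_qpos());q[0]+=1.0;q[6]+=1.0*0;move_j(q);print(read_time_s()-t,read_eef_pos(),read_tcp_rot())
for s in (0,):
  for yaw in (np.pi+.17,np.pi+.6,np.pi-.3):
    print(yaw,np.round(inverse_kinematics((0.53,.10,.42),down(yaw)),2))
```

```text
0.7166999999999999 [-1.38  0.3   0.06  1.36 -0.02  1.48 -0.05]
2.9417 [0.62449928 0.18143231 0.41999248] [ 6.00541418e-01  7.99593453e-01  3.62720289e-04 -4.28909579e-04]
3.311592653589793 [-0.19  0.08 -0.08  1.63  0.01  1.44  1.47]
3.741592653589793 [-0.16  0.08 -0.11  1.62  0.01  1.44  1.9 ]
2.8415926535897933 [-0.23  0.07 -0.03  1.63  0.    1.44  1.01]
```

```bash
cat >> h.py <<'E'
NAMES=["press","ledge","pawl_lip","ram_cap","rod_grip","rest_seat"]
def obs(c,name,names):
    P,im=snap(c,name);o={}
    for n in names:
        r=[(d["at"],round(d["confidence"],2)) for d in tip_of(c,n)[:2]]
        o[n]=r;print(name,n,r)
    np.save(f"pics/{name}.npy",dict(P=P,o=o),allow_pickle=True);return P,o
E
python3 - <<'E'
from h import *
move_ptp((0.53,.10,.42),down(np.pi+.3));print(read_time_s())
obs("wrist","w1",["press","ledge","pawl_lip","ram_cap"])
move_ptp((0.53,.0,.40),down(np.pi+.9));print(read_time_s())
obs("wrist","w2",["press","ledge","pawl_lip","ram_cap"]);print(read_time_s(),read_qpos().round(2))
E
```

```text
5.9083
w1 press [([332.7, 191.3], 0.65)]
w1 ledge [([302.4, 231.2], 0.86)]
w1 pawl_lip [([295.7, 236.9], 0.62)]
w1 ram_cap [([345.1, 266.1], 0.63), ([303.7, 231.7], 0.41)]
6.9333
w2 press [([337.6, 234.4], 0.7)]
w2 ledge [([312.0, 271.2], 0.81)]
w2 pawl_lip [([302.2, 274.3], 0.75)]
w2 ram_cap []
7.1833 [-0.05  0.06 -0.03  1.68  0.    1.4   2.39]
```

View pics/w1.png

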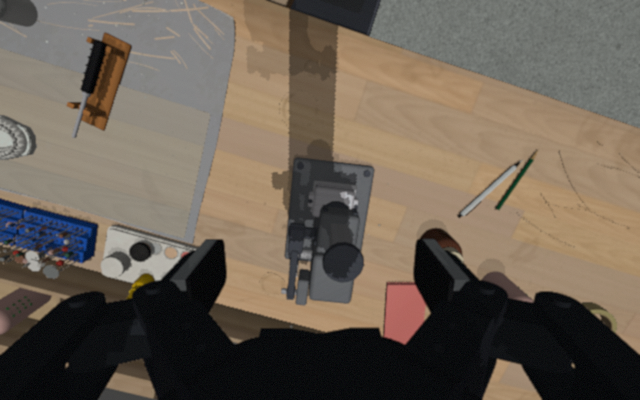

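View pics/w2.png

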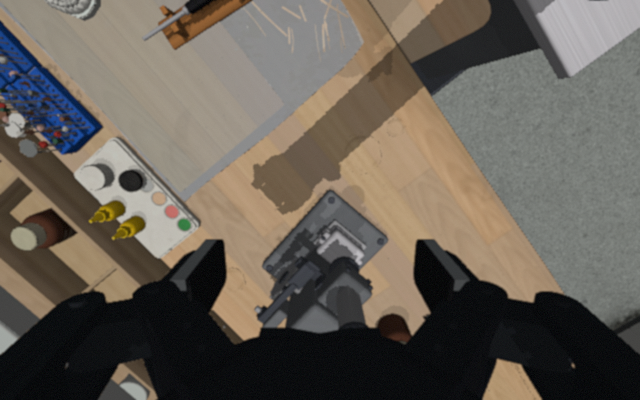

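Run:
```python
import cv2
a=cv2.imread("pics/w1.png")[145:315,260:400];cv2.imwrite("pics/w1c.png",cv2.resize(a,None,fx=3.5,fy=3.5,interpolation=cv2.INTER_CUBIC))
a=cv2.imread("pics/w2.png")[180:340,245:405];cv2.imwrite("pics/w2c.png",cv2.resize(a,None,fx=3.7,fy=3.7,interpolation=cv2.INTER_CUBIC))
```

```text
(no output)
```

View pics/w1c.png

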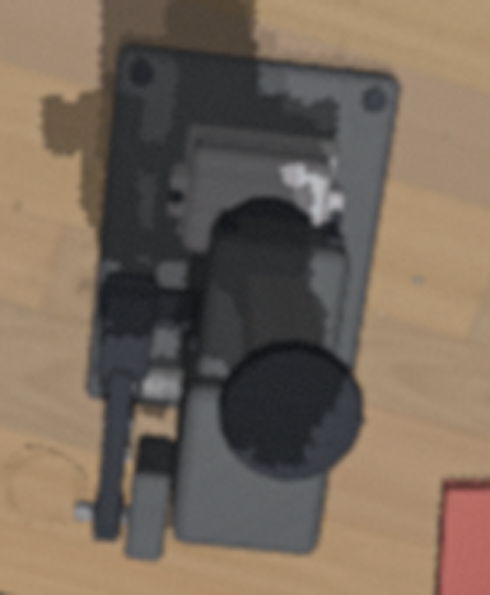

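View pics/w2c.png

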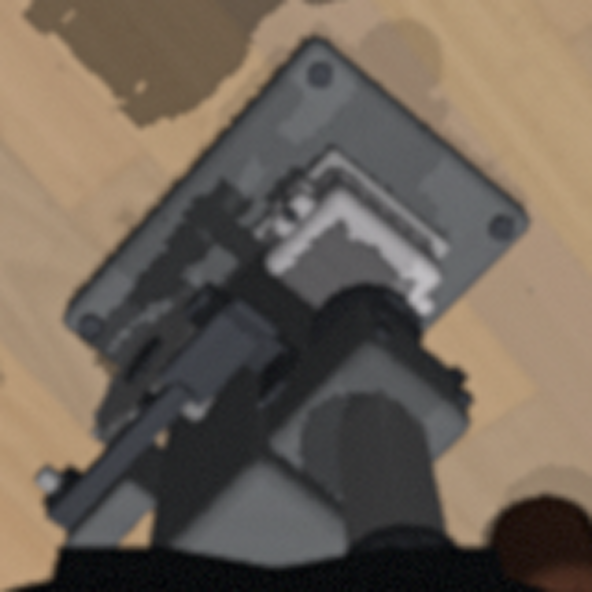

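```bash
cat > fit.py <<'E'
from h import *
from scipy.optimize import least_squares
D1=np.load("pics/w1.npy",allow_pickle=True).item();D2=np.load("pics/w2.npy",allow_pickle=True).item()
P1,P2=D1["P"],D2["P"];PT=camera_params("top");PS=camera_params("scene")
def M(p): 
    x,y,a=p[:3];return lambda X:np.array([x+np.cos(a)*X[0]-np.sin(a)*X[1],y+np.sin(a)*X[0]+np.cos(a)*X[1],X[2]])
def obsl(p):
    xf=p[3];cb=p[4]
    return [(P1,(xf,-.07,.02),(295.1,158.4),1),(P1,(xf,.07,.02),(374.3,167.3),1),(P1,(0,0,.265),(343.1,262.1),1),
     (P1,(cb,-.028,.192),(310.6,299.3),1),(P1,(cb,.028,.192),(351.4,302.7),1),
     (P2,(xf,-.07,.02),(331,190.3),1),(P2,(xf,.07,.02),(387.7,238.9),1),(P2,(xf+.19,-.07,.02),(263.4,264.3),1),
     (P1,(.025,-.042,.1365),(302.4,231.2),.5),(P2,(.025,-.042,.1365),(312,271.2),.5),
     (P1,(.027,-.052,.1525),(295.7,236.9),.5),(P2,(.027,-.052,.1525),(302.2,274.3),.5),
     (P1,(0,0,0),(332.7,191.3),.4),(P2,(0,0,0),(337.6,234.4),.4)]
def f(p):
    m=M(p);return np.concatenate([(proj(P,m(X))-px)*w for P,X,px,w in obsl(p)])
s=least_squares(f,[.59,.148,.17,-.07,.09],loss="soft_l1")
print(s.x.round(4));print(f(s.x).reshape(-1,2).round(1))
E
python3 fit.py
```

```text
[ 0.5988  0.146   0.2079 -0.0584  0.0932]
[[-0.8 -0.4]
 [ 2.7 -1.8]
 [-0.7 -0.1]
 [-2.2 -0.1]
 [ 0.6  0. ]
 [-0.1  0.3]
 [ 5.   1.5]
 [-1.3  5.9]
 [ 0.7  0.4]
 [-0.8 -0.4]
 [-0.   0.2]
 [ 0.5 -0.6]
 [-0.4  0.3]
 [ 0.7  0.7]]
```

Run:
```python
exec(open("fit.py").read().split("s=least")[0])
def obsl(p):
    xf=p[3];cb=p[4];L=p[5];w=p[6]
    return [(P1,(xf,-w,.02),(295.1,158.4),1),(P1,(xf,w,.02),(374.3,167.3),1),(P1,(0,0,.265),(343.1,262.1),1),
     (P1,(cb,-.028,.192),(310.6,299.3),.7),(P1,(cb,.028,.192),(351.4,302.7),.7),
     (P2,(xf,-w,.02),(331,190.3),1),(P2,(xf,w,.02),(387.7,238.9),1),(P2,(xf+L,-w,.02),(263.4,264.3),1),
     (P1,(.025,-.042,.1365),(302.4,231.2),.5),(P2,(.025,-.042,.1365),(312,271.2),.5),
     (P1,(.027,-.052,.1525),(295.7,236.9),.5),(P2,(.027,-.052,.1525),(302.2,274.3),.5),
     (P1,(0,0,0),(332.7,191.3),.4),(P2,(0,0,0),(337.6,234.4),.4)]
s=least_squares(f,[.59,.148,.17,-.07,.09,.19,.07],loss="soft_l1")
print(s.x.round(4));print(f(s.x).reshape(-1,2).round(1))
J=s.jac;print(np.sqrt(np.diag(np.linalg.inv(J.T@J))).round(4))
```

```text
[ 0.5991  0.145   0.2043 -0.0571  0.0932  0.177   0.0679]
[[-0.1  0.3]
 [ 0.9 -1. ]
 [-1.8 -0.2]
 [-2.3 -0.1]
 [-0.3  0. ]
 [ 0.1  1.3]
 [ 3.1  1.2]
 [ 3.   1.5]
 [ 0.3  0.3]
 [-1.1 -0.7]
 [-0.5  0.1]
 [ 0.2 -0.9]
 [-0.6  0.3]
 [ 0.5  0.6]]
[0.0009 0.0008 0.0106 0.0016 0.0017 0.0061 0.0013]
```

Run:
```python
from h import *
move_ptp((0.50,-.25,.24),down(np.pi-.3));print(read_time_s(),read_qpos().round(2))
obs("wrist","r1",["rod_grip","rest_seat"])
```

```text
8.325 [ 0.18  0.22  0.23  1.84 -0.06  1.09  1.71]
r1 rod_grip [([310.2, 182.5], 0.63)]
r1 rest_seat [([310.4, 183.4], 0.58)]
```

View pics/r1.png

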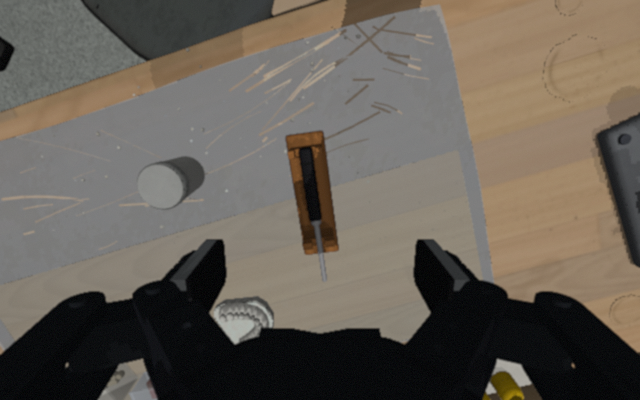

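Run:
```python
import cv2
a=cv2.imread("pics/r1.png")[120:290,270:360];cv2.imwrite("pics/r1c.png",cv2.resize(a,None,fx=3.5,fy=3.5,interpolation=cv2.INTER_CUBIC))
```

```text
(no output)
```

View pics/r1c.png

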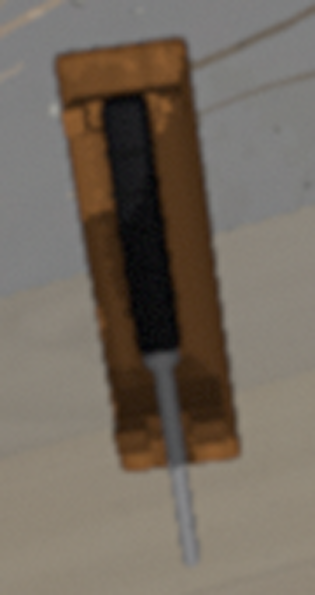

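Run:
```python
from h import *
D=np.load("pics/r1.npy",allow_pickle=True).item();P=D["P"]
b=onz(P,(305.4,147.7),.047);f=onz(P,(315.7,220.6),.047);t=onz(P,(324.6,280.6),.04);n=onz(P,(310.2,182.7),.04)
print(b,f,t,n)
print("len",np.hypot(*(f-b)[:2]),"mid",(b+f)/2,np.hypot(*(t-(b+f)/2)[:2]))
d=(t-b)[:2];a=np.arctan2(d[1],d[0]);print("yaw",a, np.arctan2(*(f-b)[[1,0]]),"from tip",t[:2]-.117*np.array([np.cos(a),np.sin(a)]))
for yaw in (a,a+np.pi):
    for p in ((0.5085,-.255,.04),):
        q=inverse_kinematics(p,down(yaw));print(yaw,q is not None and np.round(q,2))
```

```text
[ 0.47109365 -0.25312645  0.047     ] [ 0.54851311 -0.26626206  0.047     ] [ 0.62425058 -0.27903416  0.04      ] [ 0.50853468 -0.2600469   0.04      ]
len 0.07852589944590055 mid [ 0.50980338 -0.25969425  0.047     ] 0.11606977849510537
yaw -0.16757162022598598 -0.1680674295426575 from tip [ 0.50888944 -0.25951991]
-0.16757162022598598 [-0.12  0.59  0.63  1.95 -0.5   0.75 -0.94]
2.9740210333638073 [ 0.24  0.51  0.19  1.94 -0.14  0.7   1.91]
```

Run:
```python
from h import *
q=np.array(read_qpos());q[6]-=np.pi-.1;t=read_time_s()
move_j(q);print(read_time_s())
move_gripper(.05,80);print(read_time_s())
Y=-.168;p=np.array([.509,-.2595,0])
move_ptp(p+[0,0,.10],down(Y));print(read_time_s(),read_qpos().round(2))
movel(p+[0,0,.04],speed=.08)
print(read_time_s(),read_eef_pos(),read_ft_force())
snap("wrist","g1")
```

```text
11.0417
11.4833
12.1083 [ 0.22  0.42  0.21  1.91 -0.12  0.82 -1.24]
13.0083 [ 0.50931485 -0.25973173  0.04016633] [ 0.18845936 -0.41843379 -0.79757173]
```

View pics/g1.png

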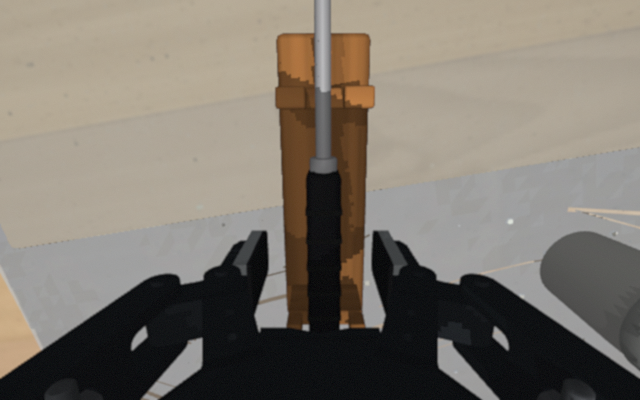

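Run:
```python
from h import *
move_gripper(.008,80);print(read_time_s(),read_finger_gap(),read_eef_pos(),read_ft_force())
p=read_eef_pos();movel([p[0],p[1],.15],speed=.15)
print(read_time_s(),read_finger_gap(),read_ft_force())
snap("wrist","g2");snap("scene","s2")
q=read_qpos();print(q.round(3))
c,s=np.cos(.204),np.sin(.204)
pw=lambda x,y,z:np.array([.599+c*x-s*y,.1453+s*x+c*y,z])
print(pw(.024,-.155,.1445),pw(.024,-.19,.1445))
print(np.round(inverse_kinematics(pw(.024,-.20,.20),down(.204+np.pi/2)),2))
```

```text
13.475 0.012464490647700726 [ 0.50948862 -0.2596375   0.0406968 ] [-0.52286441  0.31423841  3.20727595]
14.3583 0.01256782831596017 [-0.92223163 -0.44173803 -0.82265688]
[ 0.207  0.354  0.227  1.886 -0.098  0.916 -1.258]
[ 0.65390348 -0.00162382  0.1445    ] [ 0.66099406 -0.03589806  0.1445    ]
[ 0.16  0.46 -0.2   1.6   0.1   1.09  0.14]
```

View pics/g2.png

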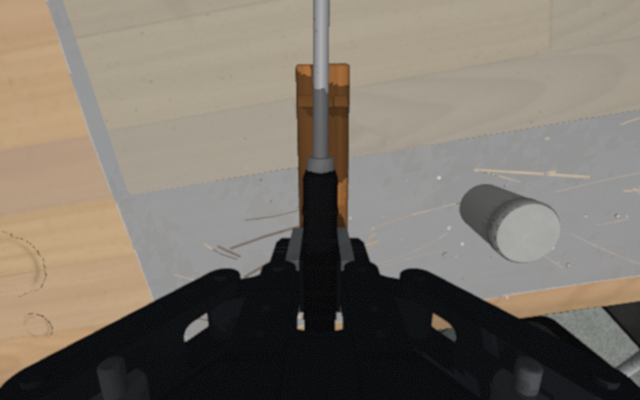

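```bash
cat >> h.py <<'E'
PX,PY,PA=.599,.1453,.204
def pw(x,y,z):
    c,s=np.cos(PA),np.sin(PA);return np.array([PX+c*x-s*y,PY+s*x+c*y,z])
def inv_pw(X):
    c,s=np.cos(PA),np.sin(PA);d=np.array(X)[:2]-[PX,PY];return np.array([c*d[0]+s*d[1],-s*d[0]+c*d[1],X[2]])
E
python3 - <<'E'
from h import *
p=read_eef_pos();Q=down(PA+np.pi/2)
move_ptp(pw(.024,-.235,.21),Q);print(read_time_s(),read_qpos().round(2))
movel(pw(.024,-.195,.1445),speed=.12)
print(read_time_s(),inv_pw(read_eef_pos()),read_ft_force())
snap("scene","s3");snap("wrist","g3")
S=camera_params("scene")
for n in ["ledge","pawl_lip"]:print(n,tip_of("scene",n)[:2])
print("tip",proj(S,pw(.024,-.078,.1445)),"lip",proj(S,pw(.027,-.052,.1525)),"ledge",proj(S,pw(.025,-.042,.1365)))
im=cv2.imread("pics/s3.png")[130:260,230:370];cv2.imwrite("pics/s3c.png",cv2.resize(im,None,fx=4.6,fy=4.6,interpolation=cv2.INTER_CUBIC))
E
```

```text
15.7667 [ 0.2   0.47 -0.18  1.56  0.09  1.12  0.19]
16.5583 [ 0.02444471 -0.19579885  0.145079  ] [ 0.52525218  0.12960802 -0.26275318]
ledge [{'at': [290.6, 197.2], 'confidence': 0.71}, {'at': [235.9, 207.3], 'confidence': 0.53}]
pawl_lip [{'at': [290.0, 195.8], 'confidence': 0.59}, {'at': [290.0, 192.1], 'confidence': 0.46}]
tip [300.03108522 199.30274177] lip [293.05647696 195.42009255] ledge [290.06623573 199.57363283]
```

View pics/s3c.png

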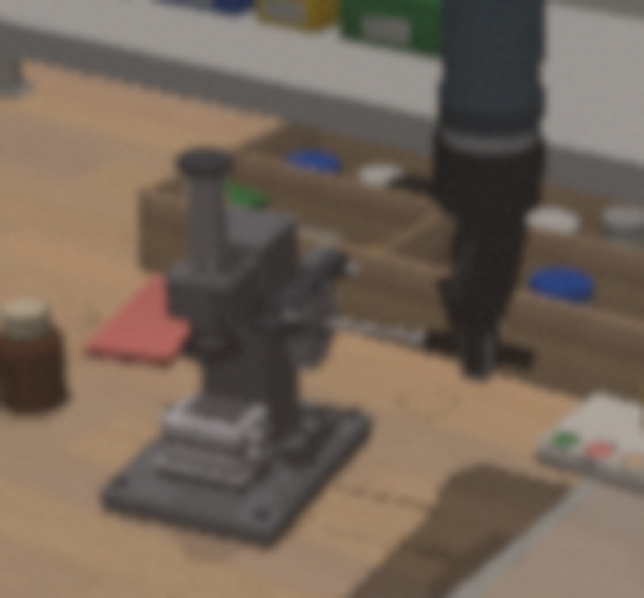

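View pics/g3.png

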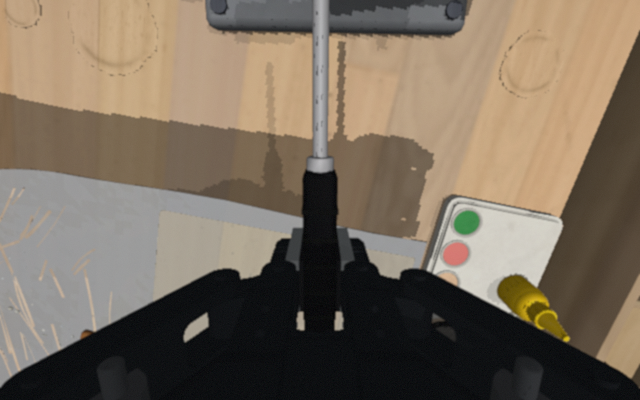

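Run:
```python
from h import *
import cv2
im=cv2.imread("pics/g3.png")[0:60,190:490];cv2.imwrite("pics/g3c.png",cv2.resize(im,None,fx=2.6,fy=6,interpolation=cv2.INTER_CUBIC))
```

```text
(no output)
```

View pics/g3c.png

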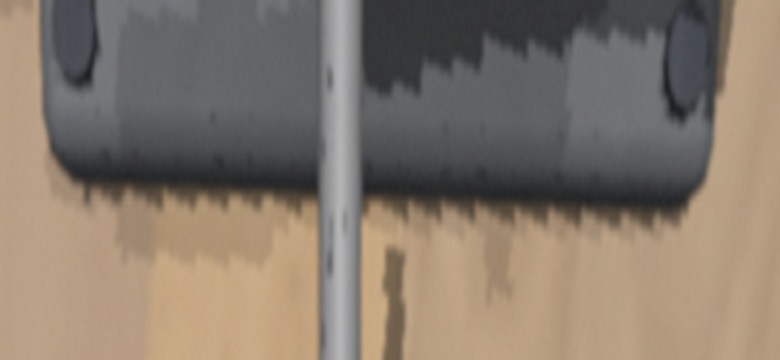

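Run:
```python
from h import *
P=camera_params("wrist")
a=onz(P,(220.8,30.5),.003);b=onz(P,(455.4,33.8),.003);print(inv_pw(a),inv_pw(b))
print("yaw of edge",np.arctan2(*(b-a)[[1,0]]))
for z in (.01,.02):
    l=onz(P,(206.5,20),z);r=onz(P,(465,25),z);print(z,inv_pw(l),inv_pw(r))
```

```text
[-0.05100732 -0.07179816  0.003     ] [ 0.12991643 -0.07436277  0.003     ]
yaw of edge 0.18982584112649342
0.01 [-0.05904995 -0.0662325   0.01      ] [ 0.13364539 -0.06985506  0.01      ]
0.02 [-0.05581782 -0.06871576  0.02      ] [ 0.12940806 -0.0721979   0.02      ]
```

Run:
```python
from h import *
Q=down(PA+np.pi/2-.012);f0=read_ft_force();print(f0)
for y in (-.185,-.175,-.166,-.158):
    movel(pw(.024,y,.1445),Q,speed=.08);f=read_ft_force();print(read_time_s(),y,f-f0)
    if np.linalg.norm(f-f0)>4: print("STOP");break
snap("scene","s4");snap("wrist","g4")
im=cv2.imread("pics/s4.png")[130:260,230:370];cv2.imwrite("pics/s4c.png",cv2.resize(im,None,fx=4.6,fy=4.6,interpolation=cv2.INTER_CUBIC))
```

```text
[ 0.2187965  -0.10835582 -1.55286441]
17.0333 -0.185 [-0.48447302  0.16648137  0.72289284]
17.3083 -0.175 [0.15498705 0.11754324 0.52044428]
17.5667 -0.166 [ 0.74389308  0.24784546 -0.38096085]
17.8167 -0.158 [ 0.05381139 -0.26360405  1.32730313]
```

View pics/s4c.png

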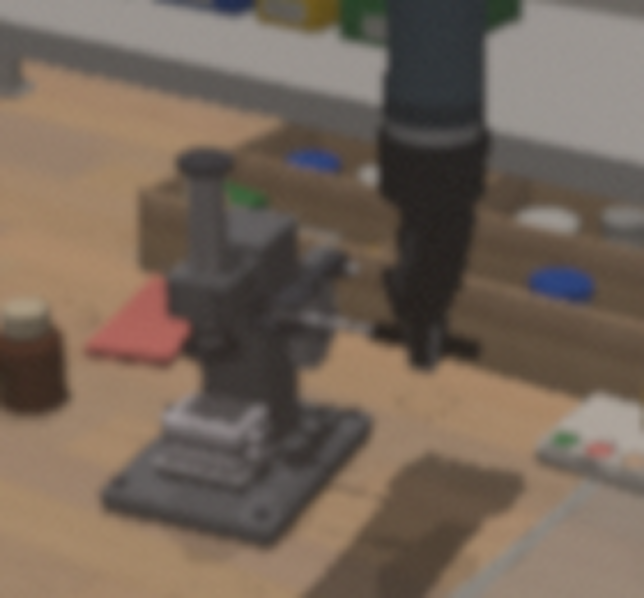

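View pics/g4.png

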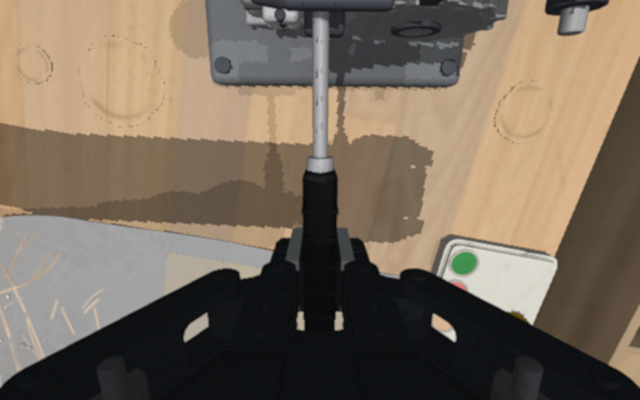

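Run:
```python
from h import *
Q=down(PA+np.pi/2-.012)
F=lambda: np.mean([read_ft_force() for _ in range(5)],0)
t=read_time_s();f0=F();print(f0,read_time_s()-t)
for z in (.149,.153,.158,.163,.168,.172,.175,.1775,.1795):
    movel(pw(.024,-.158,z),Q,speed=.05);f=F();print(round(read_time_s(),2),z,read_eef_pos()[2].round(4),(f-f0).round(2),read_ft_torque().round(2))
    if np.linalg.norm(f-f0)>8: print("STOP");break
snap("scene","s5");snap("wrist","g5")
im=cv2.imread("pics/s5.png")[130:260,230:370];cv2.imwrite("pics/s5c.png",cv2.resize(im,None,fx=4.6,fy=4.6,interpolation=cv2.INTER_CUBIC))
```

```text
[ 0.59224513 -0.45318881 -0.43211563] 0.0
18.17 0.149 0.1497 [-0.57  0.18 -0.48] [-0.01 -0.01  0.04]
18.42 0.153 0.1527 [-1.27  0.84 -2.07] [-0.19 -0.   -0.02]
18.67 0.158 0.158 [-0.78  0.79 -2.81] [-0.24 -0.08  0.  ]
18.92 0.163 0.1634 [-0.65  0.59 -2.65] [-0.26  0.03  0.05]
19.17 0.168 0.1686 [-1.26  0.17 -2.33] [-0.25 -0.09  0.02]
19.42 0.172 0.1724 [-0.94  1.69 -2.39] [-0.18  0.03  0.01]
19.67 0.175 0.1752 [ 0.47  0.85 -2.04] [-0.15 -0.08 -0.06]
19.92 0.1775 0.1777 [-0.51  0.45 -2.46] [-0.28 -0.09 -0.  ]
20.17 0.1795 0.1796 [-0.94  1.13 -3.68] [-0.22  0.02 -0.03]
```

View pics/s5c.png

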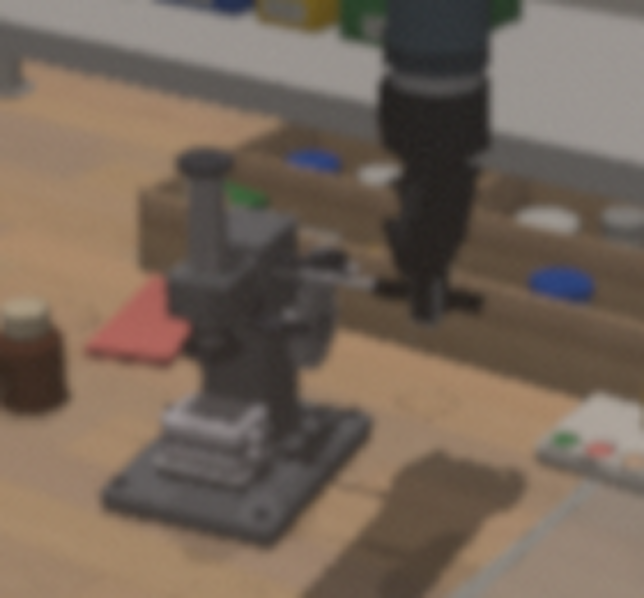

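View pics/g5.png

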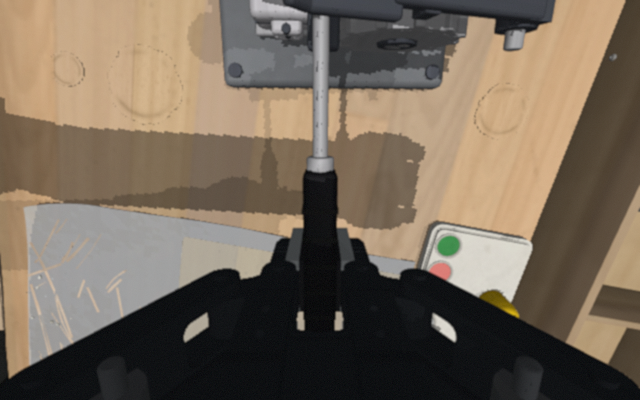

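Run:
```python
from h import *
Q=down(PA+np.pi/2-.012)
f0=np.array([.59,-.45,-.43])
def F():
    a=[]
    for _ in range(4): a.append(read_ft_force()); pause(.02)
    return np.mean(a,0)
for z in np.arange(.1805,.188,.001):
    movel(pw(.024,-.158,z),Q,speed=.03);f=F();print(round(read_time_s(),2),z.round(4),read_eef_pos()[2].round(4),(f-f0).round(2),read_ft_torque().round(2))
    if f[2]-f0[2]<-6.5: print("STOP");break
```

```text
20.58 0.1805 0.1805 [-0.23  0.54 -2.57] [-0.29 -0.06  0.03]
20.9 0.1815 0.1816 [-0.52  0.3  -3.08] [-0.27 -0.1  -0.13]
21.22 0.1825 0.1825 [-0.41  0.56 -2.8 ] [-0.29 -0.05 -0.01]
21.53 0.1835 0.1836 [-0.51  0.66 -3.16] [-0.24 -0.12 -0.01]
21.85 0.1845 0.1846 [-0.56  0.22 -3.24] [-0.27 -0.1  -0.09]
22.17 0.1855 0.1853 [-0.36  0.53 -4.22] [-0.41 -0.1  -0.03]
22.48 0.1865 0.1861 [-0.19  0.7  -5.97] [-0.52 -0.23 -0.07]
22.8 0.1875 0.187 [ 0.28  0.47 -7.92] [-0.68 -0.3  -0.09]
STOP
```

Run:
```python
from h import *
Q=down(PA+np.pi/2-.012)
movel(pw(.024,-.158,.172),Q,speed=.08)
movel(pw(.024,-.235,.172),Q,speed=.15);print(read_time_s(),read_ft_force(),read_finger_gap())
snap("scene","s6");snap("wrist","g6")
im=cv2.imread("pics/s6.png")[130:260,230:370];cv2.imwrite("pics/s6c.png",cv2.resize(im,None,fx=4.6,fy=4.6,interpolation=cv2.INTER_CUBIC))
```

```text
23.8083 [ 0.2701416   0.36419311 -0.49302469] 0.012279648462471968
```

View pics/s6c.png

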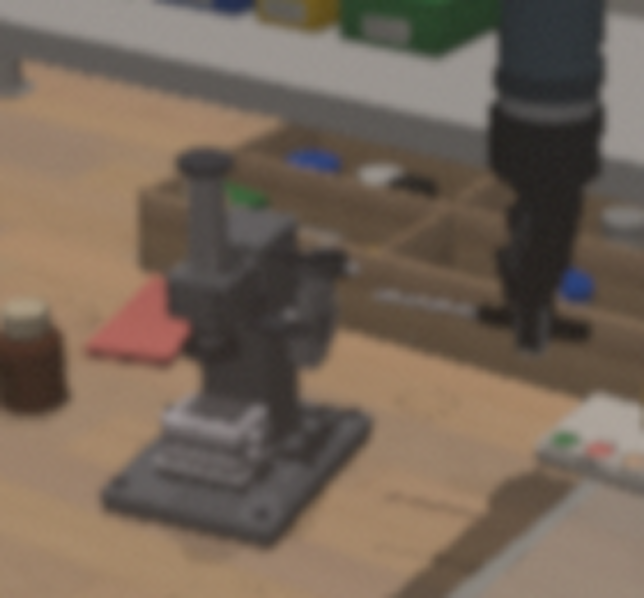

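View pics/g6.png

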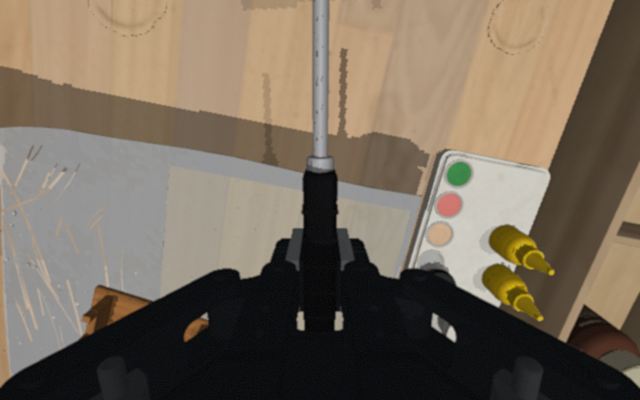

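Run:
```python
from h import *
Y=-.168;p=np.array([.5092,-.2596,0])
move_ptp(p+[0,0,.12],down(Y));print(read_time_s(),read_qpos().round(2))
movel(p+[0,0,.06],speed=.1);f0=read_ft_force()
P,_=snap("wrist","g7")
for z in (.05,.045,.0425,.0410):
    movel(p+[0,0,z],speed=.05);f=read_ft_force();print(round(read_time_s(),2),z,read_eef_pos(),(f-f0).round(2))
    if np.linalg.norm(f-f0)>5: break
snap("wrist","g8")
```

```text
25.1833 [ 0.2   0.39  0.23  1.9  -0.12  0.86 -1.24]
26.33 0.05 [ 0.50879525 -0.25938731  0.04961602] [-0.33  0.33 -0.16]
26.58 0.045 [ 0.5088614  -0.25943828  0.04459536] [ 0.01  0.83 -0.12]
26.83 0.0425 [ 0.50905747 -0.25953538  0.04233237] [-0.43  0.51  0.1 ]
27.08 0.041 [ 0.50918277 -0.2595656   0.0409396 ] [0.46 0.89 0.18]
```

View pics/g8.png

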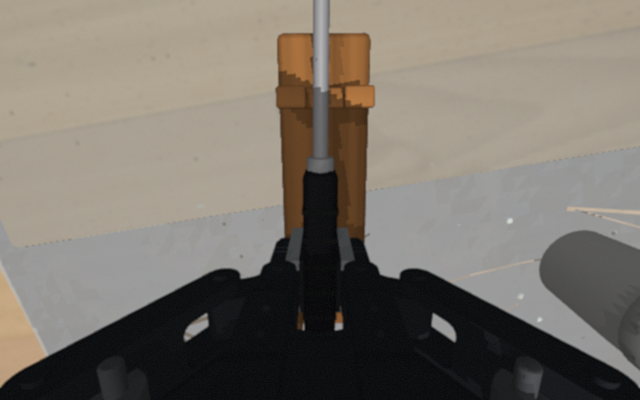

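Run:
```python
from h import *
p=np.array([.5092,-.2596,0])
movel(p+[0,0,.0402],speed=.05);print(read_ft_force(),read_eef_pos())
move_gripper(.05,30);print(read_time_s(),read_ft_force())
movel(p+[0,0,.12],speed=.2);print(read_time_s())
move_ptp((0.50,-.25,.24),down(-.168));print(read_time_s(),read_qpos().round(2))
obs("wrist","r2",["rod_grip"])
```

```text
[-1.76924366  0.06761379  3.40394191] [ 0.50937312 -0.25965629  0.04067444]
27.8333 [-0.05790312 -0.50545369  0.04442654]
28.3833
28.9333 [ 0.16  0.22  0.27  1.84 -0.07  1.09 -1.29]
r2 rod_grip [([326.4, 162.1], 0.77)]
```

View pics/r2.png

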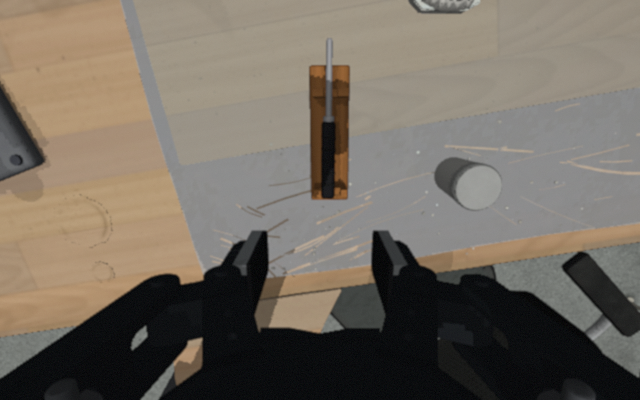

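Run:
```python
from h import *
D=np.load("pics/r2.npy",allow_pickle=True).item();P=D["P"]
b=onz(P,(327.5,197),.047);f=onz(P,(328.7,122),.047);t=onz(P,(330,39),.04)
d=t-b;print(b,f,t,(b+f)/2,np.arctan2(d[1],d[0]))
im=cv2.imread("pics/r2.png")[30:205,290:370];cv2.imwrite("pics/r2c.png",cv2.resize(im,None,fx=3.4,fy=3.4,interpolation=cv2.INTER_CUBIC))
```

```text
[ 0.47403772 -0.25274061  0.047     ] [ 0.54933167 -0.26621363  0.047     ] [ 0.62398482 -0.27974074  0.04      ] [ 0.5116847  -0.25947712  0.047     ] -0.17815531082930644
```

View pics/r2c.png

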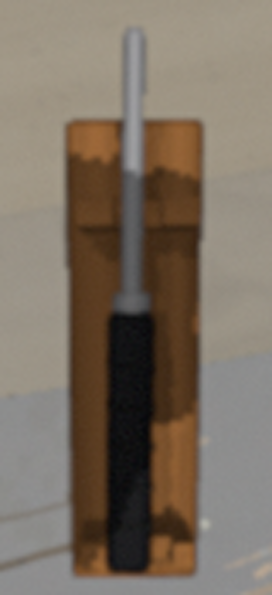

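Run:
```python
from h import *
D1=np.load("pics/w1.npy",allow_pickle=True).item()
cap=onz(D1["P"],(343.1,262.1),.265);print("cap w1",cap, "top",onz(camera_params("top"),(255.9,203.3),.265))
Q=down(PA+np.pi/2-.012)
move_ptp((.5,-.2,.38),Q);print(read_time_s())
move_gripper(0.0,40);print(read_time_s())
move_ptp((.59,.05,.38),Q);print(read_time_s(),read_qpos().round(2))
P,o=obs("wrist","c1",["ram_cap"])
print([onz(P,a,.265) for a,_ in o["ram_cap"]])
```

```text
cap w1 [0.59873041 0.14668704 0.265     ] top [0.6046032  0.14808706 0.265     ]
30.6083
31.1417
32.175 [-0.04  0.2  -0.14  1.57  0.03  1.38  0.02]
c1 ram_cap [([363.8, 63.6], 0.71), ([381.8, 134.3], 0.27)]
[array([0.60242603, 0.14818207, 0.265     ]), array([0.626632  , 0.10263707, 0.265     ])]
```

View pics/c1.png

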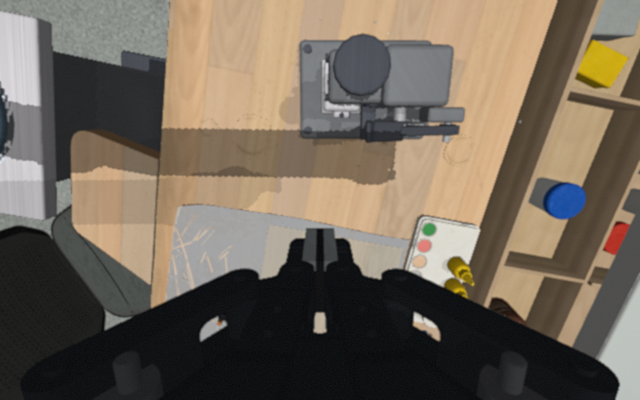

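```bash
cat >> h.py <<'E'
QC=down(PA+np.pi/2-.012);CAP=np.array([.6005,.147,0])
def Fz(n=6,dt=.02):
    a=[]
    for _ in range(n): a.append(read_ft_force()[2]); pause(dt)
    return np.mean(a)
E
python3 - <<'E'
from h import *
move_ptp(CAP+[0,0,.32],QC)
movel(CAP+[0,0,.292],speed=.12)
f0=Fz(10);print(read_time_s(),"f0",f0)
L=[]
for z in np.arange(.289,.258,-.003):
    movel(CAP+[0,0,z],QC,speed=.05);f=Fz()-f0;e=read_eef_pos();L.append((e[2],f));print(round(read_time_s(),2),round(z,4),e[2].round(4),round(f,2))
    if abs(f)>9:break
np.save("ram.npy",np.array([f0]))
snap("wrist","c2");snap("scene","s9")
im=cv2.imread("pics/s9.png")[130:260,230:370];cv2.imwrite("pics/s9c.png",cv2.resize(im,None,fx=4.6,fy=4.6,interpolation=cv2.INTER_CUBIC))
E
```

```text
33.3583 f0 0.16597818442366868
33.71 0.289 0.2891 -0.44
34.06 0.286 0.2858 0.06
34.41 0.283 0.2831 0.64
34.76 0.28 0.2801 1.35
35.11 0.277 0.2768 1.5
35.46 0.274 0.2737 1.14
35.81 0.271 0.2707 0.79
36.16 0.268 0.2677 0.61
36.51 0.265 0.2647 0.88
36.86 0.262 0.2617 0.71
37.21 0.259 0.2587 0.72
```

View pics/c2.png

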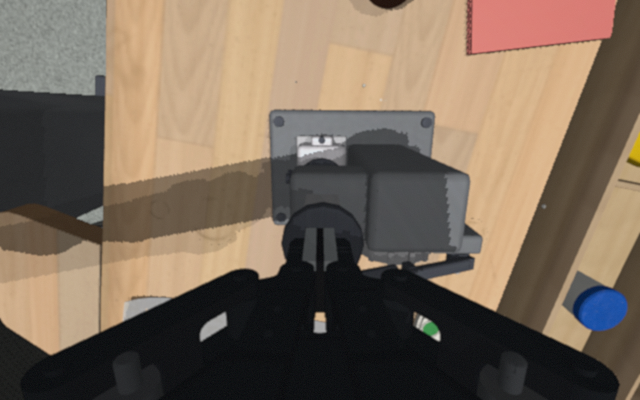

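View pics/s9c.png

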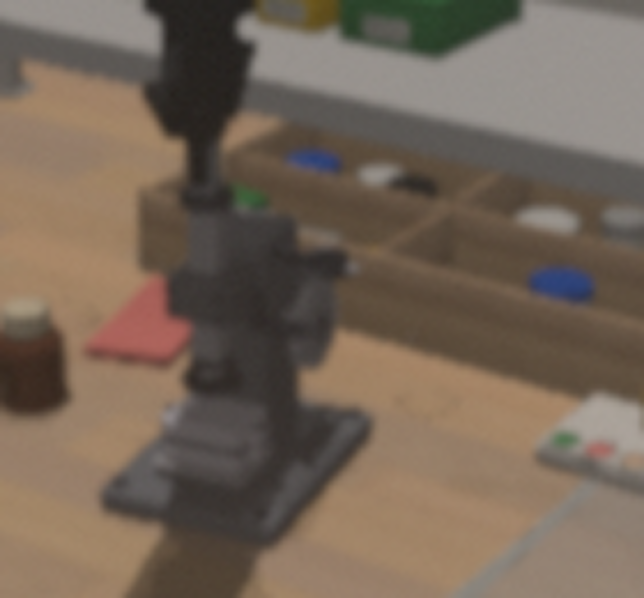

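Run:
```python
from h import *
f0=.166
L=[]
for z in np.arange(.2565,.2200,-.0015):
    movel(CAP+[0,0,z],QC,speed=.04);i=read_ft_force()[2]-f0;f=Fz(6)-f0;e=read_eef_pos();L.append((e[2],f));print(round(read_time_s(),2),round(z,4),e[2].round(4),round(i,2),round(f,2))
    if f>3.2:break
np.save("L.npy",L)
snap("scene","s10")
im=cv2.imread("pics/s10.png")[130:260,230:370];cv2.imwrite("pics/s10c.png",cv2.resize(im,None,fx=4.6,fy=4.6,interpolation=cv2.INTER_CUBIC))
```

```text
37.66 0.2565 0.2564 1.0 0.85
38.01 0.255 0.255 2.39 1.97
38.36 0.2535 0.2533 2.46 1.61
38.71 0.252 0.2518 2.02 1.5
39.06 0.2505 0.2503 1.64 1.85
39.41 0.249 0.2488 1.61 1.81
39.76 0.2475 0.2474 1.04 1.78
40.11 0.246 0.2459 1.35 1.56
40.46 0.2445 0.2443 2.82 1.64
40.81 0.243 0.2429 2.19 1.66
41.16 0.2415 0.2413 1.77 1.7
41.51 0.24 0.2398 2.38 1.44
41.86 0.2385 0.2384 1.83 1.86
42.21 0.237 0.2369 0.6 1.46
42.56 0.2355 0.2357 2.95 2.99
42.91 0.234 0.2344 5.11 5.25
```

View pics/s10c.png

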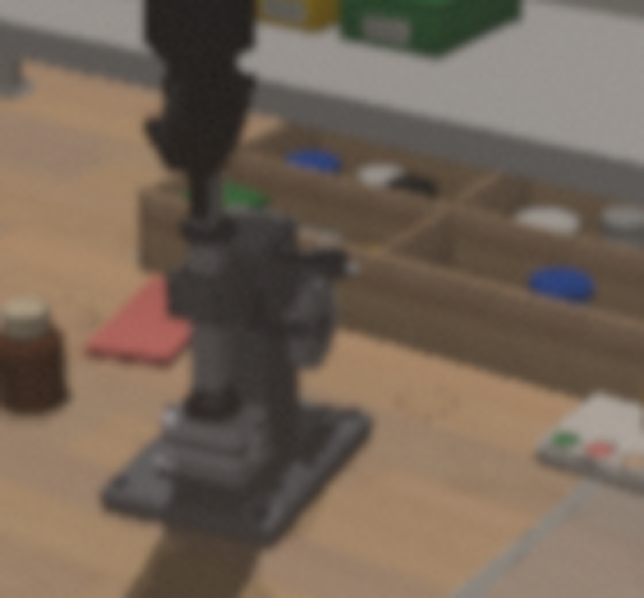

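Run:
```python
from h import *
f0=.166
for z in (.2328,.2318,.2310,.2304,.2299):
    movel(CAP+[0,0,z],QC,speed=.03);f=Fz(10)-f0;e=read_eef_pos();print(round(read_time_s(),2),z,e.round(4),round(f,2))
    if f>7.1 or e[2]<.2322:break
```

```text
43.38 0.2328 [0.6005 0.147  0.2335] 5.84
43.79 0.2318 [0.6006 0.147  0.2327] 6.83
44.21 0.231 [0.6006 0.147  0.2322] 7.64
```

Run:
```python
from h import *
snap("scene","s11")
movel(CAP+[0,0,.245],QC,speed=.05);snap("scene","s12");print(read_time_s(),Fz()-.166)
move_ptp(CAP+[0,0,.38],QC);print(read_time_s())
movel(CAP+[-.01,-.097,.38],QC,speed=.2)
P,o=obs("wrist","c3",["ram_cap","pawl_lip"]);snap("scene","s13");print(read_time_s())
ims=[cv2.imread(f"pics/{s}.png")[165:260,255:325] for s in ("s11","s13")]
cv2.imwrite("pics/s1113.png",cv2.resize(np.hstack(ims),None,fx=5.6,fy=5.6,interpolation=cv2.INTER_CUBIC))
```

```text
44.7417 -0.23502173464066367
45.4417
c3 ram_cap [([354.7, 80.0], 0.6)]
c3 pawl_lip [([380.9, 136.4], 0.84)]
46.2833
```

View pics/s1113.png

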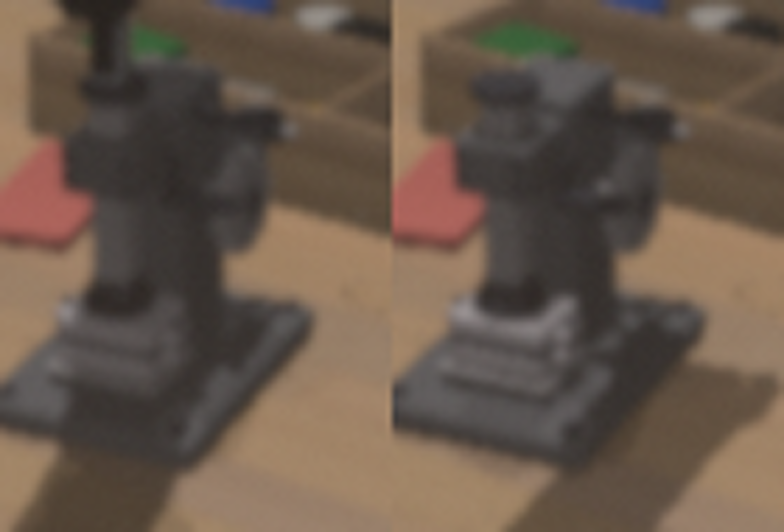

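View pics/c3.png

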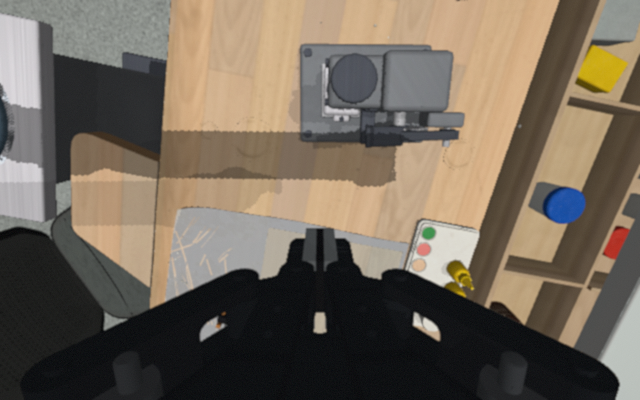

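Run:
```python
from h import *
move_ptp(CAP+[0,0,.30],QC);movel(CAP+[0,0,.240],QC,speed=.12);pause(.2)
f0=Fz(10);print(read_time_s(),f0)
for z in (.2380,.2365,.2355,.2348,.2341,.2334,.2327,.232,.2313):
    movel(CAP+[0,0,z],QC,speed=.03);f=Fz(8)-f0;e=read_eef_pos();print(round(read_time_s(),2),z,e[2].round(4),round(f,2))
    if f>1.5:break
```

```text
47.8667 0.166186506854193
48.25 0.238 0.2379 -0.41
48.63 0.2365 0.2365 -0.49
49.02 0.2355 0.2355 0.09
49.4 0.2348 0.2348 -0.09
49.78 0.2341 0.2341 -0.1
50.17 0.2334 0.2334 -0.2
50.55 0.2327 0.2327 -0.34
50.93 0.232 0.2323 1.12
51.32 0.2313 0.2322 5.42
```

Run:
```python
from h import *
movel(CAP+[0,0,.26],QC,speed=.08);move_ptp(CAP+[-.02,-.1,.38],QC)
snap("wrist","c4");snap("top","t4");print(read_time_s(),read_ft_force())
print(tip_of("top","jar_mid")[:1],tip_of("top","tub_mid")[:1],tip_of("top","model_mid")[:2])
sign_off()
im=cv2.imread("pics/t4.png")[150:280,180:460];cv2.imwrite("pics/t4c.png",cv2.resize(im,None,fx=2.8,fy=2.8))
```

```text
52.6 [ 0.14836715 -0.13252075 -1.33320209]
[{'at': [205.7, 199.5], 'confidence': 0.77}] [{'at': [433.9, 258.0], 'confidence': 0.59}] [{'at': [430.1, 191.8], 'confidence': 0.61}]
the job is handed in; nothing more can be done
```

View pics/c4.png

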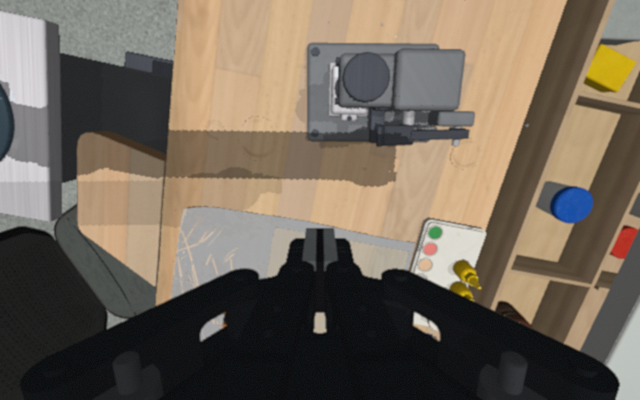

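The job is done in the order asked and handed in at 52.6 s of the 72 s allowed; the hand-in gave no verdict.

- **Pawl:** I put the rod under the lip from the right and lifted it with about 3 N. At the stop the force rose, and I ended the lift at about 8 N. In the pictures the pawl stayed up after the rod was withdrawn.
- **Rod:** It is back in its rest. A picture taken afterwards put it within about 1–2 mm and 0.01 rad of where it lay before.
- **Ram:** The pad met the flask after about 47 mm of ram travel. I pushed on until the force was 6 N above the sliding force. That means a squeeze of about 5.0 mm by force and 4.7 mm by position, so the two checks differ by 0.3 mm.
- **After letting go:** I touched the cap again lightly and found it at the same height, within 0.1 mm, so it did not spring back. That touch reached 5.4 N for a moment, but the ram did not move.
- **Bystanders:** The network's top-camera positions for the jar, tub and plaster model were within about 3 pixels of the first ones, which is its usual scatter. The arm never went near them.

The press base looked a few millimetres smaller in the first fit than its listed size. A closer view agreed with the listed size, but moved the base's right edge 2–4 mm and its yaw by about 0.01 rad. I made that small yaw correction before inserting the rod.

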